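# Snap the chisel and two hex keys into the tool rack's clips

## Task

Put the three setting tools away in the spring clips of the sloping rack: the chisel in the red clips, the larger hex key in the yellow ones and the smaller hex key in the blue ones. Lay each along the slope with its blade or bend at the top and the middle of its handle or long arm between its two clips, and press it in until both clips have snapped fully home. Leave all the other things on the table where they are.

Things in the scene. Friction and masses are not known exactly. Their poses are not given: they have to be found in the camera images.
- rack: fixed rack at the right of the table: plywood panel 170 mm up the slope by 226 mm along the row, tilted 30 deg to face up and to the left (towards +y, where the tools lie), on a steel foot. Three clip pairs, 70 mm apart, in any order. Origin on the table under the panel, 95 mm below its surface; x points up the slope. Low edge about 55 mm high, high edge about 140 mm.
- chisel_clips: red strip with two sprung steel clips for the chisel. Origin on the panel midway between them; x up the slope, y along the row, away from the robot, z out of the panel (30 deg from vertical). Clips at x = -30 and +30 mm, 12 mm long; jaws 50 mm wide over the flares, 43 mm high, lips 21.8 mm apart at rest. Pressed in along -z (5 to 15 N) the tool's axis ends at z = 23.4 mm, on the strip's blocks.
- key10_clips: yellow strip with two sprung steel clips for the larger hex key. Origin on the panel midway between them; x up the slope, y along the row, away from the robot, z out of the panel (30 deg from vertical). Clips at x = -30 and +30 mm, 12 mm long; jaws 34 mm wide over the flares, 33 mm high, lips 6 mm apart at rest. Pressed in along -z (5 to 15 N) the tool's axis ends at z = 17 mm, on the strip's blocks.
- key8_clips: blue strip with two sprung steel clips for the smaller hex key. Origin on the panel midway between them; x up the slope, y along the row, away from the robot, z out of the panel (30 deg from vertical). Clips at x = -30 and +30 mm, 12 mm long; jaws 32 mm wide over the flares, 32 mm high, lips 4.4 mm apart at rest. Pressed in along -z (5 to 15 N) the tool's axis ends at z = 16 mm, on the strip's blocks.
- chisel: wood chisel 255 mm long, eight-sided wooden handle 27 mm thick, lying on the table. Origin under its middle at table level; y runs from blade (-y) to handle end (+y), z up. Handle from y = 24 to 128 mm (even from 43 to 117), axis at z = 13.4 mm. Centre of mass at y = 52 mm; 0.12 to 0.24 kg.
- chisel_mid (a point): point on the handle's axis, at the middle of its even part; comes between the two clips
- chisel_tip (a point): cutting tip of the chisel's blade, 208 mm from chisel_mid; must end at the top of the slope
- hexkey_10: black L-shaped hex key, the larger of the two; round-looking bar 10 mm thick, long arm about 145 mm, short arm 55 mm, lying flat. Origin on its underside at the middle of its outline; y runs along the long arm, with the bend at the -y end; the short arm points to +x; z up. The long arm's axis lies at x = -22.5 mm, z = 5 mm. 0.08 to 0.14 kg.
- key10_mid (a point): point on the axis of the larger key's long arm, at the middle of its straight part; comes between the two clips
- key10_bend (a point): the bend of the larger key, 73 mm from key10_mid; must end at the top of the slope
- hexkey_8: black L-shaped hex key, the smaller of the two; round-looking bar 8 mm thick, long arm about 124 mm, short arm 49 mm, lying flat. Origin on its underside at the middle of its outline; y runs along the long arm, with the bend at the -y end; the short arm points to +x; z up. The long arm's axis lies at x = -20.5 mm, z = 4 mm. 0.055 to 0.1 kg.
- key8_mid (a point): point on the axis of the smaller key's long arm, at the middle of its straight part; comes between the two clips
- key8_bend (a point): the bend of the smaller key, 61 mm from key8_mid; must end at the top of the slope
- tape_measure: yellow tape measure, 36x78 mm, 61 mm tall; bystander, to be left alone. Origin at the middle of its underside.
- offcut_2: brown wood offcut, 60x75 mm, 22 mm tall; bystander, to be left alone. Origin at the middle of its underside.
- oil_can: brass oil can with a long spout, 72 mm wide, 165 mm tall; bystander, to be left alone. Origin at the middle of its underside.
- screw_tin: open round tin of screws, 85 mm wide, 49 mm tall, standing on the fixed curved wooden stack (117 mm high) behind the tools, so a long tool swung past there must be carried above 170 mm; bystander, to be left alone. Origin at the middle of its underside.
- spindle_ring_4: grey steel ring, 68 mm wide, 15 mm tall; bystander, to be left alone. Origin at the middle of its underside.
- wedge: beech wedge, 30x120 mm, 24 mm tall; bystander, to be left alone. Origin at the middle of its underside.

How it is judged:
By the outcome, as a careful person would: the job done as asked, in the order asked, and still so for the second after the job is handed in, with the robot touching nothing.
It also fails if it takes over 69 s, if anything falls off the work surface, if the arm or the gripper's body presses on something with over 40 N, if the wrist force passes 120 N, or if a joint passes its speed limit or range.

## Robot

A 6-joint arm with a two-finger parallel gripper is mounted at the origin on a cart in front of the work surface, level with it; the furniture and walls round the work are solid. World frame = base frame: x ahead of the robot, y to its left, z up, the work surface at z = 0. Lengths are in mm, angles in rad, forces in N, time in s.
With the tool pointing down it reaches from about 350 to 775 mm from the base axis. Payload 7.3 kg.
Tool frame: the origin (TCP) lies between the finger pads; the fingertips stand bot.tips_ahead ahead of it and the grasp point (between the pads) lies 6 mm ahead of it (bot.tips_ahead is the distance from the TCP to the fingertips, in mm); z points along the fingers, y is the line along which they close (so a half turn about z gives the same grasp; the last joint's range is limited). The gripper opens to 92 mm and grips with 3 to 60 N. Pads are 19 mm wide; open, the fingers measure 130 mm over their backs; the gripper's body (75 mm by 190 mm) begins 47 mm behind the grasp point.
Start: joints at [1.098, 0.342, 1.524, -0, 1.275, -0.146], TCP at [168.517, 497.237, 251.741] pointing down, gripper open.
Joint ranges: [-2.53, 2.53], [-0.77, 2.02], [0.04, 2.7], [-1, 4.14], [0.28, 2.66], [-3.11, 3.11]. Speed limits (rad/s): [2.57, 2.57, 3.14, 3.14, 3.14, 3.14].

## Interface

Orientations are given as [roll, pitch, yaw] about the fixed x, y, z axes, in that order (R = Rz(yaw) Ry(pitch) Rx(roll)).
In Python, from plant import bot gives the robot as it stands. The module is installed in compiled form; this text tells all that it offers.
- The arm moves only by the tool step_arm, never from a script. Its argument "targets" is one flat list of numbers, 7 for each row, row after row: the opening, from 0 (shut) to 1 (fully open), then the shift along the tool's x, y, z each as a share of 100 mm, from -1 to 1, then the turn, a rotation vector about the tool's x, y, z each as a share of pi/4 rad, from -1 to 1. A call has 1 to 20 rows; each row is the pose to reach, as a shift and turn from the pose commanded when the call began, along the tool's axes at that moment; what a row does not reach only later rows make up. A row lasts 1/8 s, in which the tool goes at most 62.5 mm and 10.7 degrees, less where a joint would pass 70% of its speed; a pose out of reach is approached as far as the arm can. A call with a number of a shift or a turn outside -1 to 1 is refused whole. A call with a gripper value outside its range is refused whole. The fingers move at their own pace and stop on an object; the grip force is fixed at half the most. Time passes only in rows, so rows that repeat a pose let the fingers close. It gives the time, the measured TCP pose, the force, the opening and the grip force at its end, in the units of the state.
- bot.get_obs(): the state, without advancing time (a new reading comes with each control period).
- bot.capture(name): name is "side" or "top" or "wrist"; returns (picture, depth): 400x640x3 uint8, blue, green, red; 400x640 float32, mm along the optical axis (not along the pixel's ray), 0 where there is no reading.
- bot.camera_info(name): a dict with "fx", "fy", "cx", "cy" (pixels), "camera_from_world" (4x4, takes a point from world to camera coordinates); the wrist camera has in their place "hand_eye" (4x4, takes a point from camera to tool coordinates, whose origin is the TCP and whose axes are the flange's). Camera axes: x right, y down, z forward; pixel columns grow to the right and rows downward; lengths in mm; the calibration is good to about 2 mm. A picture is of the moment at which its call begins: read the wrist's pose just before it. camera_info takes no time and is no camera call.
- bot.close_job(): hands the job in; it is judged then, once.
The state is a dict: "time": time; "joint_positions": joint angles; "dq": joint speeds; "tau": joint torques, N m; "tool_pos": TCP position; "tcp_rot": TCP orientation; "contact_force": force on the tool from outside, world axes, zero at the start; "moment": the same for the moment, N m; "grip_width": finger opening in mm; "finger_force": force on a finger pad.
Only numpy, scipy, OpenCV 4.12 (cv2) and the standard library are available. Lean on these libraries where they do the work, as an engineer would, in place of code of your own. Each camera call takes 0.05 s, during which the arm holds its last target. There are 200 camera calls.

## Working session

There is one attempt and no reset: what is moved stays moved. The work goes in short steps, Python scripts to look and compute and a tool call to move; the robot and the scene stay as the last step left them, time stands still between calls to the robot, and variables do not carry over. Pictures are saved under pics/ and viewed, at most 10 in all, crops included, and the job is handed in when it is done.

Besides the shell and the picture viewer there is one more tool, called after "Request:" by a JSON object that holds its "method" and its "body", one argument or row to a line. step_arm: Moves the arm, as the interface text tells. Shift numbers are shares of 100 mm and turn numbers shares of pi/4 rad, none past 1 either way. Its arguments: {"type":"object","properties":{"targets":{"type":"array"}},"required":["targets"]}

```bash
mkdir -p pics; python3 - <<'E'
from plant import bot
import cv2,numpy as np
o=bot.get_obs();print(o,bot.tips_ahead)
for n in("top","side"):
    i=bot.camera_info(n);print(n,i)
    p,d=bot.capture(n);cv2.imwrite(f"pics/{n}0.png",p);np.save(f"{n}0.npy",d)
print(bot.camera_info("wrist"))
E
```

```text
{'time': 0.0, 'joint_positions': array([ 1.09800359e+00,  3.42692739e-01,  1.52503153e+00,  2.15923126e-05,
        1.27541865e+00, -1.45973587e-01]), 'dq': array([-0.00055717,  0.00065104,  0.00168722, -0.00061444,  0.00103769,
       -0.00169798]), 'tau': array([ 6.70685472e-05, -4.31248212e+01, -2.44215953e+01,  7.16966484e-02,
        5.60765737e-02, -4.72642068e-05]), 'tool_pos': array([168.32627276, 496.88108272, 251.05544233]), 'tcp_rot': array([-3.14006187e+00, -2.45923624e-04,  2.81476702e+00]), 'contact_force': array([ 0.1292709 , -0.32991666, -0.34955139]), 'moment': array([-0.02309248, -0.03555071,  0.00100745]), 'finger_force': 0.0, 'grip_width': 91.75549465616042} 25.0
top {'fx': 461.9619236427155, 'fy': 461.9619236427155, 'cx': 320.8594387773458, 'cy': 199.73735115363002, 'camera_from_world': array([[-3.50407419e-03, -9.99907220e-01, -1.31633173e-02,
        -8.99124774e+00],
       [-9.96155408e-01,  4.64256764e-03, -8.74805661e-02,
         5.54651483e+02],
       [ 8.75335612e-02,  1.28061713e-02, -9.96079253e-01,
         1.10570731e+03],
       [ 0.00000000e+00,  
[... 290 characters left out ...]
4001e-01, -3.84121446e-01, -9.09259777e-01,
         1.56934784e+02],
       [ 4.02683764e-01,  8.15580888e-01, -4.15540133e-01,
         7.84544096e+02],
       [ 0.00000000e+00,  0.00000000e+00,  0.00000000e+00,
         1.00000000e+00]])}
{'fx': 311.60852602091614, 'fy': 311.60852602091614, 'cx': 318.74588667903737, 'cy': 204.59696088087637, 'hand_eye': array([[ 5.74257342e-04, -9.57993427e-01, -2.86789580e-01,
         7.72566576e+01],
       [ 9.99999730e-01,  4.18650223e-04,  6.03902781e-04,
        -7.53421480e-01],
       [-4.58470373e-04, -2.86789849e-01,  9.57993409e-01,
        -1.34467574e+02],
       [ 0.00000000e+00,  0.00000000e+00,  0.00000000e+00,
         1.00000000e+00]])}
```

View pics/top0.png

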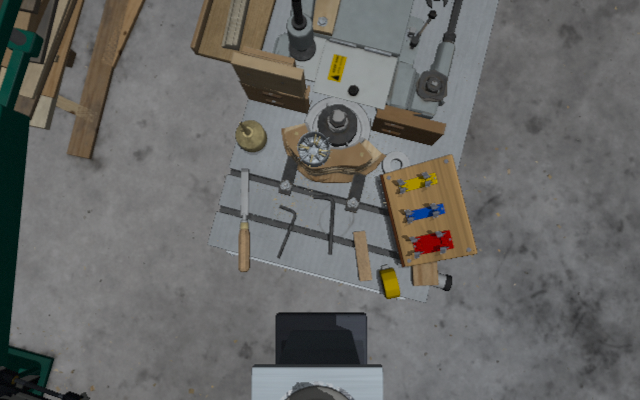

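View pics/side0.png

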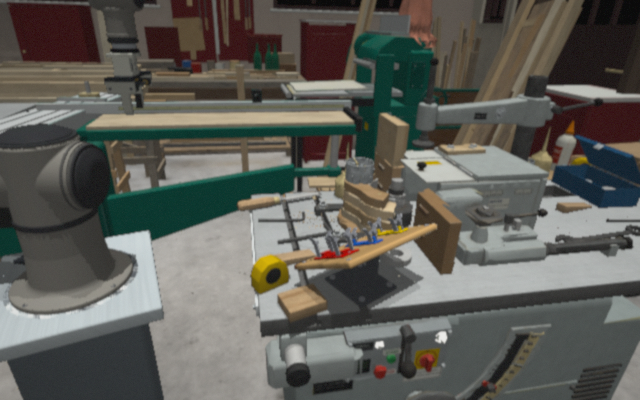

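The top view shows the chisel (u≈244, v 170–270, blade away from the robot). The smaller key is at (292,210)–(280,257) and the larger key at (331,197)–(331,253), with both bends away from the robot. The rack has yellow (415,183), blue (425,212) and red (432,243) strips. The side view shows the rack rising to the right.

```bash
cat > h.py <<'E'
from plant import bot
import cv2,numpy as np
from scipy.spatial.transform import Rotation as R
def world(name,d,obs=None):
    i=bot.camera_info(name)
    v,u=np.mgrid[0:400,0:640]
    P=np.stack([(u-i["cx"])/i["fx"]*d,(v-i["cy"])/i["fy"]*d,d],-1)
    if name=="wrist":
        M=i["hand_eye"]; T=np.eye(4);T[:3,:3]=R.from_euler("xyz",obs["tcp_rot"]).as_matrix();T[:3,3]=obs["tool_pos"];M=T@M
    else: M=np.linalg.inv(i["camera_from_world"])
    return P@M[:3,:3].T+M[:3,3]
def go(pos,rpy=None,mat=None):
    "shift (x100mm) and turn (x pi/4) from measured pose"
    o=bot.get_obs();r=R.from_euler("xyz",o["tcp_rot"])
    t=R.from_matrix(mat) if mat is not None else R.from_euler("xyz",rpy)
    print("shift",np.round(r.inv().apply(np.array(pos)-o["tool_pos"])/100,3),"turn",np.round((r.inv()*t).as_rotvec()/(np.pi/4),3))
E
python3 - <<'E'
from h import *
p=cv2.imread("pics/top0.png");d=np.load("top0.npy");W=world("top",d)
hsv=cv2.cvtColor(p,cv2.COLOR_BGR2HSV);H,S,V=cv2.split(hsv)
roi=np.zeros(d.shape,bool);roi[165:262,385:475]=1
pl=roi&(H>8)&(H<20)&(S>50)&(d>0)
Q=W[pl];
for _ in range(4):
    A=np.c_[Q[:,:2],np.ones(len(Q))];c=np.linalg.lstsq(A,Q[:,2],rcond=None)[0];e=abs(A@c-Q[:,2]);Q=Q[e<max(3,2*e.std())]
n=np.array([-c[0],-c[1],1]);n/=np.linalg.norm(n);print("plane",c,"n",n,len(Q),np.degrees(np.arccos(n[2])))
i=bot.camera_info("top");M=np.linalg.inv(i["camera_from_world"]);o=M[:3,3]
for nm,m in dict(red=((H<6)|(H>174))&(S>150),yel=(H>21)&(H<33)&(S>130),blue=(H>100)&(H<125)&(S>130)).items():
    v,u=np.nonzero(m&roi);
    # ray-plane (5mm over panel)
    D=np.stack([(u-i["cx"])/i["fx"],(v-i["cy"])/i["fy"],np.ones(len(u))],-1)@M[:3,:3].T
    k=np.array([-c[0],-c[1],1]);s=(c[2]+3-o@k)/(D@k);X=o+D*s[:,None]
    r=cv2.minAreaRect(np.c_[X[:,0],X[:,1]].astype(np.float32));print(nm,len(u),X.mean(0),r,np.median(W[m&roi],0))
# tools
for nm,(u0,u1,v0,v1) in dict(chisel=(225,262,160,280),k8=(270,302,200,262),k10=(312,340,190,260)).items():
    w=W[v0:v1,u0:u1];print(nm,"z pct",np.percentile(w[...,2],[5,50,95,99]))
for a in [(140,400),(130,420),(120,440),(148,310),(160,350),(150,370)]: print(a,W[a])
c=cv2.resize(p[150:280,220:350],None,fx=4.5,fy=4.5,interpolation=cv2.INTER_CUBIC);cv2.imwrite("pics/crop0.png",c)
E
```

```text
plane [   0.12714107   -0.56312816 -110.05131428] n [-0.11010968  0.48769338  0.86604332] 4344 29.997947237628047
red 572 [ 449.88819305 -264.71392338   99.2158186 ] ((450.20166015625, -263.12982177734375), (40.5836067199707, 76.4937973022461), 12.70207691192627) [ 448.86568432 -262.51670373  100.4223609 ]
yel 320 [ 587.33814852 -235.28933803  100.1215411 ] ((586.758056640625, -232.2977294921875), (25.861547470092773, 79.35858917236328), 12.928065299987793) [ 587.3491674  -233.04836131   99.93393034]
blue 257 [ 518.81642249 -250.28612543   99.85472848] ((518.1504516601562, -247.53701782226562), (21.97365379333496, 76.34050750732422), 13.199530601501465) [ 518.9086976  -248.09905451  100.28612658]
chisel z pct [-7.82958304e+02 -5.52837468e-01  2.49202684e+01  2.91502854e+01]
k8 z pct [-27.38998384  -0.16541766   7.09806026  10.35761695]
k10 z pct [-28.40530385  -0.19584052   9.51753579  12.50976744]
(140, 400) [ 707.62484924 -211.49324429   -2.74489401]
(130, 420) [ 706.15606887 -239.55845466  108.8205171 ]
(120, 440) [ 7.57680926e+02 -3.12873546e+02  1.49062017e-01]
(148, 310) [663.93168614  11.69226106 119.00157247]
(160, 350) [636.07581008 -78.55235401 118.21722937]
(150, 370) [ 663.13358373 -126.0819145    95.54192541]
```

View pics/crop0.png

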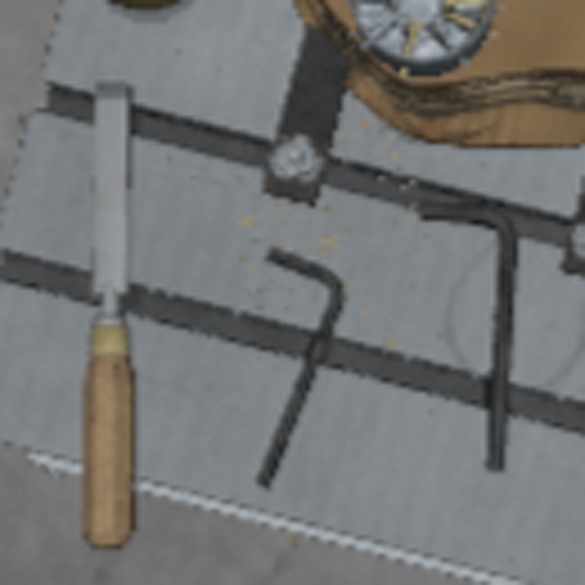

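```bash
cat >> h.py <<'E'
def pix(u,v,z,crop=True):
    i=bot.camera_info("top");M=np.linalg.inv(i["camera_from_world"])
    if crop:u,v=(u+.5)/4.5-.5+220,(v+.5)/4.5-.5+150
    D=M[:3,:3]@[(u-i["cx"])/i["fx"],(v-i["cy"])/i["fy"],1];o=M[:3,3];return o+D*(z-o[2])/D[2]
def down(a): # tool x along horizontal a, pointing down
    a=np.r_[a[:2],0]/np.linalg.norm(a[:2]);z=np.r_[0,0,-1.];return np.c_[a,np.cross(z,a),z]
n=np.array([-.1101,.4877,.8660]);ry=np.array([.9755,.2202,0]);rx=np.cross(ry,n)
RACK=np.c_[-rx,ry,-n]
CL=dict(red=np.array([450.2,-263.1,95.4]),blue=np.array([518.5,-247.7,95.4]),yel=np.array([586.8,-232.3,95.4]))
E
python3 - <<'E'
from h import *
for nm,b,e,s,z,off,L in [("chisel",(112,82),(108,547),None,13.4,208,255),("k10",(506,206),(495,470),(422,208),5,73,145),("k8",(338,278),(263,488),(268,252),4,61,124)]:
    B=pix(*b,z);E=pix(*e,z);a=(E-B)/np.linalg.norm(E-B)
    print(nm,B,E,"len",np.linalg.norm(E-B),"dir",a,"yaw",np.degrees(np.arctan2(a[1],a[0])))
    if nm=="chisel": m=E-47.5*a
    else: m=E-(L/2-(5.5 if nm=="k10" else 3))*a
    print("  mid",m)
    m[2]=100
    go(m,mat=down(a))
for k in CL: print(k,CL[k]+RACK@[0,0,-1]*0+23.4*n)
E
```

```text
chisel [636.19974096 178.76338275  13.4       ] [381.35571029 178.13821454  13.4       ] len 254.84479747785826 dir [-0.99999699 -0.00245313  0.        ] yaw -179.85944568486548
  mid [428.85556737 178.25473836  13.4       ]
shift [-3.49  -2.18   1.514] turn [-0.002 -0.    -0.419]
k10 [567.03713742 -38.91572185   5.        ] [421.96751349 -32.0834094    5.        ] len 145.23042477179433 dir [-0.99889279  0.04704464  0.        ] yaw 177.30354565905034
  mid [488.8933303 -35.2354      5.       ]
shift [-4.744 -4.009  1.516] turn [-0.002 -0.    -0.356]
k8 [527.61135463  54.09862362   4.        ] [412.5347906   95.06011132   4.        ] len 122.14933100248257 dir [-0.94209737  0.33533944  0.        ] yaw 160.406819848187
  mid [468.11853569  75.27508463   4.        ]
shift [-4.193 -3.029  1.515] turn [-0.002 -0.     0.019]
red [ 447.62366 -251.68782  115.6644 ]
blue [ 515.92366 -236.28782  115.6644 ]
yel [ 584.22366 -220.88782  115.6644 ]
```

Request:
{"method": "step_arm", "body": {
  "targets": [0.5,-1,-0.62,0.2,0,0,0,0.5,-1,-0.62,0.2,0,0,0,0.5,-1,-0.62,0.2,0,0,0]
}}

```text
time: 0.48
tool_pos: [244.8, 403.7, 230.8]
tcp_rot: [-3.139, -0.0, 2.81]
contact_force: [-0.0, 0.7, 0.6]
grip_width: 66.3
finger_force: 0.0
```

Request:
{"method": "step_arm", "body": {
  "targets": [0.5,-1,-0.62,0.2,0,0,0,0.5,-1,-0.62,0.2,0,0,0,0.5,-1,-0.62,0.2,0,0,0]
}}

```text
time: 0.85
tool_pos: [319.5, 313.7, 211.1]
tcp_rot: [-3.14, -0.001, 2.81]
contact_force: [0.2, -0.5, 0.5]
grip_width: 46.0
finger_force: 0.0
```

Request:
{"method": "step_arm", "body": {
  "targets": [0.5,-1,-0.62,0.2,0,0,0,0.5,-1,-0.62,0.2,0,0,0,0.5,-1,-0.62,0.2,0,0,0]
}}

```text
time: 1.23
tool_pos: [394.3, 223.7, 191.2]
tcp_rot: [-3.141, -0.0, 2.811]
contact_force: [-0.4, 0.3, 0.8]
grip_width: 46.2
finger_force: 0.0
```

Request:
{"method": "step_arm", "body": {
  "targets": [0.5,-0.49,-0.32,0.4,0,0,-0.419,0.5,-0.49,-0.32,0.4,0,0,-0.419,0.5,-0.49,-0.32,0.4,0,0,-0.419,0.5,-0.49,-0.32,0.4,0,0,-0.419]
}}

```text
time: 1.72
tool_pos: [428.6, 180.3, 152.3]
tcp_rot: [3.141, 0.001, -3.141]
contact_force: [-0.4, 0.0, -0.3]
grip_width: 45.8
finger_force: 0.0
```

```bash
python3 - <<'E'
from h import *
o=bot.get_obs();print(o["joint_positions"])
p,d=bot.capture("wrist");cv2.imwrite("pics/w1.png",p);np.save("w1.npy",d)
W=world("wrist",d,o)
m=(W[...,2]>12)&(W[...,2]<40)&(abs(W[...,0]-429)<40)&(abs(W[...,1]-178)<40)
print(m.sum(),np.median(W[m],0),W[m].min(0),W[m].max(0))
go([428.9,178.3,27],mat=down(np.array([-1,-.0025,0])))
E
```

```text
[ 2.32720590e-01  3.47022923e-01  1.82682882e+00  6.38536879e-04
  9.67055138e-01 -1.33933939e+00]
2623 [426.34258124 177.27766887  27.08269404] [389.00816084 163.37697765  19.06892109] [468.99479926 190.21964103  30.25167661]
shift [-1.000e-03 -1.900e-02  1.254e+00] turn [ 0.001  0.001 -0.001]
```

View pics/w1.png

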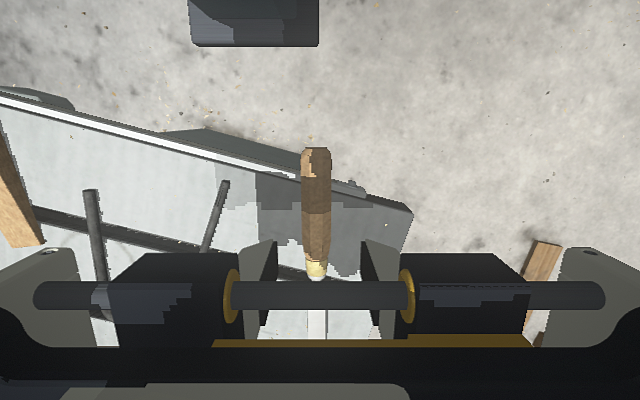

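The wrist view shows the handle centred between the fingers (u≈316, v 150–275). I'm going down to grasp it.

Request:
{"method": "step_arm", "body": {
  "targets": [0.5,0,-0.02,0.85,0,0,0,0.5,0,-0.02,0.85,0,0,0,0.5,0,-0.02,0.85,0,0,0]
}}

```text
time: 2.15
tool_pos: [427.9, 177.3, 66.0]
tcp_rot: [-3.141, -0.003, -3.14]
contact_force: [-0.3, 0.6, 0.9]
grip_width: 46.2
finger_force: 0.0
```

Request:
{"method": "step_arm", "body": {
  "targets": [0.5,0,0,0.39,0,0,0,0.5,0,0,0.39,0,0,0,0.2,0,0,0.39,0,0,0,0.2,0,0,0.39,0,0,0,0.2,0,0,0.39,0,0,0,0.2,0,0,0.39,0,0,0]
}}

```text
time: 2.9
tool_pos: [429.9, 177.1, 29.1]
tcp_rot: [3.141, 0.003, -3.139]
contact_force: [-1.1, 0.3, 8.9]
grip_width: 26.4
finger_force: 30.0
```

Request:
{"method": "step_arm", "body": {
  "targets": [0.1,0,0,-1,0,0,0,0.1,0,0,-1,0,0,0,0.1,0,0,-1,0,0,0]
}}

```text
time: 3.28
tool_pos: [430.7, 177.2, 130.6]
tcp_rot: [3.14, 0.007, -3.139]
contact_force: [-0.2, -0.4, -1.9]
grip_width: 26.2
finger_force: 30.0
```

Request:
{"method": "step_arm", "body": {
  "targets": [0.1,0,0,-1,0,0,0,0.1,0,0,-1,0,0,0,0.1,0,0,-1,0,0,0]
}}

```text
time: 3.65
tool_pos: [430.0, 177.0, 229.2]
tcp_rot: [3.141, 0.004, -3.139]
contact_force: [0.7, 1.2, -1.3]
grip_width: 26.3
finger_force: 30.0
```

```bash
python3 - <<'E'
from h import *
go(CL["red"]+120*n,mat=RACK)
# down-pointing with same x dir
go([446,-205,230],mat=down(-rx))
o=bot.get_obs();print(o["contact_force"],o["grip_width"],o["joint_positions"],o["tool_pos"])
E
```

```text
shift [-0.061 -3.816  0.295] turn [ 0.454 -0.558  1.677]
shift [-0.152 -3.82  -0.011] turn [0.005 0.004 1.72 ]
[ 0.65814953  1.24909842 -1.30432204] 26.325907698037387 [ 2.25306766e-01  2.51505044e-01  1.71992986e+00  1.14062827e-04
  1.16588630e+00 -1.34774579e+00] [429.96413208 176.95957255 229.23189785]
```

Request:
{"method": "step_arm", "body": {
  "targets": [0.1,0,-1,0,0,0,0,0.1,0,-1,0,0,0,0,0.1,0,-1,0,0,0,0]
}}

```text
time: 4.03
tool_pos: [428.2, 74.9, 225.6]
tcp_rot: [-3.141, -0.004, 3.14]
contact_force: [-0.5, 0.8, -2.0]
grip_width: 26.7
finger_force: 30.0
```

Request:
{"method": "step_arm", "body": {
  "targets": [0.1,0,-1,0,0,0,0,0.1,0,-1,0,0,0,0,0.1,0,-1,0,0,0,0]
}}

```text
time: 4.4
tool_pos: [429.0, -24.3, 226.2]
tcp_rot: [3.141, -0.003, 3.141]
contact_force: [-0.5, -0.1, -1.1]
grip_width: 26.5
finger_force: 30.0
```

Request:
{"method": "step_arm", "body": {
  "targets": [0.1,0,-0.4,0,0,0,0.4,0.1,0,-1,0,0,0,0.86,0.1,0,-1,0,0,0,0.86,0.1,0,-1,0,0,0,0.86,0.1,0,-1,0,0,0,0.86,0.1,0,-1,0,0,0,0.86]
}}

```text
time: 5.15
tool_pos: [429.8, -122.2, 227.2]
tcp_rot: [3.141, -0.001, 2.472]
contact_force: [-0.2, -0.9, -1.2]
grip_width: 26.8
finger_force: 30.0
```

```bash
python3 - <<'E'
from h import *
go(CL["red"]+130*n,mat=RACK)
go([446,-205,235],mat=down(-rx))
o=bot.get_obs();print(o["joint_positions"],o["tool_pos"])
E
```

```text
shift [-0.529 -0.569  0.191] turn [ 0.226 -0.642  0.845]
shift [-0.641 -0.548 -0.079] turn [-0.    -0.001  0.865]
[-4.49160810e-01  2.23700630e-01  1.76401168e+00  4.02223055e-04
  1.15495273e+00 -1.35039836e+00] [ 429.78964278 -122.23530903  227.17319867]
```

Request:
{"method": "step_arm", "body": {
  "targets": [0.1,-0.2,-0.2,0,0,0,0.4,0.1,-0.529,-0.569,0.191,0.226,-0.642,0.845,0.1,-0.529,-0.569,0.191,0.226,-0.642,0.845,0.1,-0.529,-0.569,0.191,0.226,-0.642,0.845,0.1,-0.529,-0.569,0.191,0.226,-0.642,0.845,0.1,-0.529,-0.569,0.191,0.226,-0.642,0.845,0.1,-0.529,-0.569,0.191,0.226,-0.642,0.845,0.1,-0.529,-0.569,0.191,0.226,-0.642,0.845]
}}

```text
time: 6.15
tool_pos: [435.9, -200.5, 208.6]
tcp_rot: [3.141, 0.523, 1.79]
contact_force: [-0.1, 0.5, -1.6]
grip_width: 26.3
finger_force: 30.0
```

```bash
python3 - <<'E'
from h import *
go(CL["red"]+130*n,mat=RACK)
o=bot.get_obs();print(o["joint_positions"],o["tool_pos"])
p,d=bot.capture("wrist");cv2.imwrite("pics/w2.png",p);np.save("w2.npy",d)
W=world("wrist",d,o)
H,S,V=cv2.split(cv2.cvtColor(p,cv2.COLOR_BGR2HSV))
for nm,m in dict(red=((H<6)|(H>174))&(S>140),yel=(H>21)&(H<33)&(S>130),blue=(H>100)&(H<125)&(S>130)).items():
    m&=(d>0);print(nm,m.sum())
    if m.sum()>50:
        q=(W[m]-CL["red"])@np.c_[rx,ry,n];print(np.percentile(q,[2,50,98],axis=0))
m=(H>8)&(H<20)&(S>50)&(d>0);q=(W[m]-CL["red"])@np.c_[rx,ry,n];k=(abs(q[:,2])<8)&(abs(q[:,0])<95);print("panel z",np.median(q[k],0),q[k].min(0),q[k].max(0))
E
```

```text
shift [0.01  0.002 0.001] turn [-0.001 -0.    -0.003]
[-0.32996025  0.22797086  1.94577859 -0.64602783  0.78630109 -0.12630994] [ 435.85988579 -200.51241154  208.60492709]
red 678
[[-4.13646247e+01 -2.06811574e+01  3.03378157e+00]
 [-3.54283661e+01  3.41947503e-02  4.55038225e+00]
 [-2.87103682e+01  1.92110436e+01  1.13511224e+01]]
yel 8152
[[-149.2115802  -102.45306702  -14.48884513]
 [-110.61703114  -55.75396793   14.7578466 ]
 [  32.97339351  148.76031457  192.21251228]]
blue 1377
[[-37.20190231  57.68931808   3.03542515]
 [  0.77445375  68.64847073   4.46237876]
 [ 42.7798477   79.35763119  12.87761329]]
panel z [-5.84625695e+01  6.23958717e+01 -1.49076667e-02] [-94.90920434 -44.43440384  -7.99717034] [ 79.62154798 280.88135341   7.96921876]
```

View pics/w2.png

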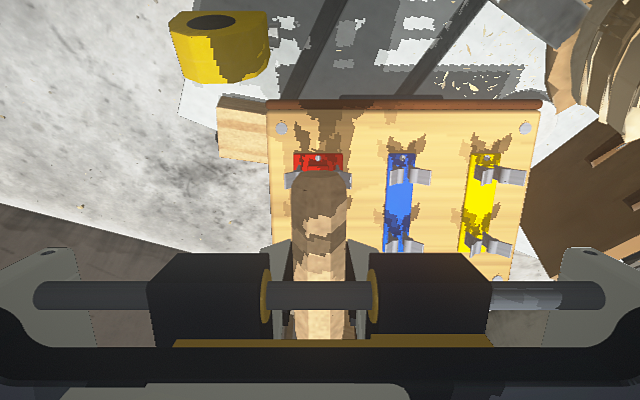

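The wrist view shows the chisel handle lined up over the red strip (u≈320), with the blue and yellow strips clear on the right. I'm pressing it in.

Request:
{"method": "step_arm", "body": {
  "targets": [0.1,0.01,0,0.3,0,0,0,0.1,0.01,0,0.52,0,0,0,0.1,0.01,0,0.6,0,0,0,0.1,0.01,0,0.68,0,0,0,0.1,0.01,0,0.76,0,0,0,0.1,0.01,0,0.84,0,0,0,0.1,0.01,0,0.9,0,0,0,0.1,0.01,0,0.91,0,0,0,0.1,0.01,0,0.91,0,0,0]
}}

```text
time: 7.32
tool_pos: [445.3, -244.3, 129.1]
tcp_rot: [3.141, 0.524, 1.789]
contact_force: [0.5, -1.9, -3.7]
grip_width: 26.6
finger_force: 30.0
```

```bash
python3 - <<'E'
from h import *
go(CL["red"]+39*n,mat=RACK)
o=bot.get_obs();print(o["contact_force"],o["contact_force"]@n,o["moment"])
E
```

```text
shift [ 0.     0.007 -0.002] turn [-0.002  0.001 -0.004]
[ 0.50798055 -1.93459969 -3.72399111] -4.224409228920891 [ 0.34592719  0.09882933 -0.00927574]
```

Request:
{"method": "step_arm", "body": {
  "targets": [0.1,0,0,0.02,0,0,0,0.1,0,0,0.02,0,0,0]
}}

```text
time: 7.58
tool_pos: [445.3, -244.4, 128.9]
tcp_rot: [3.14, 0.525, 1.788]
contact_force: [-7.6, 12.2, 16.0]
grip_width: 26.7
finger_force: 30.0
```

Request:
{"method": "step_arm", "body": {
  "targets": [0.1,0,0,0.02,0,0,0,0.1,0,0,0.02,0,0,0]
}}

```text
time: 7.82
tool_pos: [445.5, -245.1, 128.2]
tcp_rot: [3.139, 0.527, 1.788]
contact_force: [-11.8, 21.2, 27.9]
grip_width: 26.4
finger_force: 30.0
```

Request:
{"method": "step_arm", "body": {
  "targets": [0.42,0,0,0,0,0,0,0.42,0,0,0,0,0,0,0.42,0,0,0,0,0,0,0.42,0,0,-0.5,0,0,0,0.42,0,0,-1,0,0,0,0.42,0,0,-1,0,0,0,0.42,0,0,-1,0,0,0]
}}

```text
time: 8.7
tool_pos: [434.8, -197.5, 211.9]
tcp_rot: [3.141, 0.524, 1.789]
contact_force: [0.0, -0.4, 0.3]
grip_width: 38.8
finger_force: 0.0
```

```bash
python3 - <<'E'
from h import *
o=bot.get_obs()
p,d=bot.capture("wrist");cv2.imwrite("pics/w3.png",p)
W=world("wrist",d,o);q=(W-CL["red"])@np.c_[rx,ry,n]
for x0 in (-45,-15,0,15):
    m=(d>0)&(abs(q[...,0]-x0)<3)&(abs(q[...,1])<8)&(q[...,2]>25)&(q[...,2]<60)
    if m.sum(): print(x0,m.sum(),np.median(q[m],0),np.percentile(q[m][:,2],95))
go([488.9,-35.2,200],mat=down(np.array([-.9989,.047,0])))
E
```

```text
-45 208 [-45.12682551  -0.39706346  34.21110922] 37.02248143726434
-15 150 [-15.01477946   0.29118245  37.10490786] 38.24005777475502
0 141 [2.57440269e-02 2.64608462e-01 3.71846471e+01] 38.12564198491155
15 139 [14.87066815  0.24253318 37.05270186] 38.43850981875965
shift [ 1.328  0.883 -0.637] turn [-0.436  0.568 -1.622]
```

View pics/w3.png

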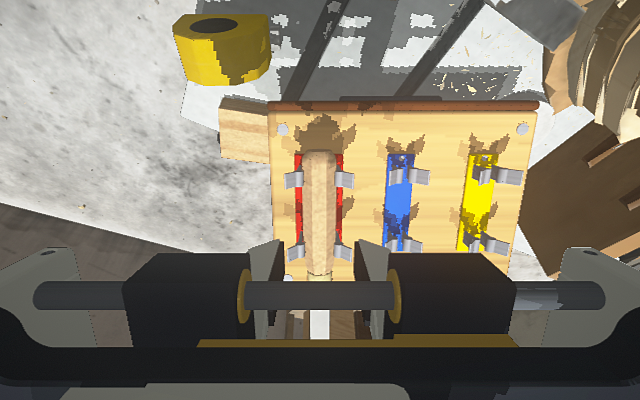

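The chisel sits in both red clips; its top is level at 37.1 mm above the panel against 36.9 expected. Next is the larger key.

Request:
{"method": "step_arm", "body": {
  "targets": [0.35,0.3,0.2,-0.3,-0.218,0.284,-0.811,0.35,0.66,0.44,-0.5,-0.218,0.284,-0.811,0.35,0.66,0.44,-0.5,-0.218,0.284,-0.811,0.35,0.66,0.44,-0.5,-0.218,0.284,-0.811,0.35,0.66,0.44,-0.5,-0.218,0.284,-0.811,0.35,0.66,0.44,-0.5,-0.218,0.284,-0.811]
}}

```text
time: 9.5
tool_pos: [459.6, -108.1, 221.7]
tcp_rot: [-3.049, 0.261, 2.462]
contact_force: [0.5, 0.5, 0.3]
grip_width: 31.9
finger_force: 0.0
```

```bash
python3 - <<'E'
from h import *
go([488.9,-35.2,150],mat=down(np.array([-.9989,.047,0])))
E
```

```text
shift [0.408 0.807 0.561] turn [-0.219  0.284 -0.816]
```

Request:
{"method": "step_arm", "body": {
  "targets": [0.35,0.408,0.807,0.3,-0.219,0.284,-0.816,0.35,0.408,0.807,0.561,-0.219,0.284,-0.816,0.35,0.408,0.807,0.561,-0.219,0.284,-0.816,0.35,0.408,0.807,0.561,-0.219,0.284,-0.816,0.35,0.408,0.807,0.561,-0.219,0.284,-0.816,0.35,0.408,0.807,0.561,-0.219,0.284,-0.816]
}}

```text
time: 10.25
tool_pos: [488.7, -34.5, 150.7]
tcp_rot: [-3.141, 0.001, 3.096]
contact_force: [0.1, 0.1, -0.1]
grip_width: 32.3
finger_force: 0.0
```

```bash
python3 - <<'E'
from h import *
o=bot.get_obs();p,d=bot.capture("wrist");cv2.imwrite("pics/w4.png",p);W=world("wrist",d,o)
g=cv2.cvtColor(p,cv2.COLOR_BGR2GRAY)
print(o["tool_pos"],o["tcp_rot"],o["joint_positions"])
m=(d>0)&(W[...,2]>4)&(W[...,2]<14)&(abs(W[...,1]+36)<14)&(W[...,0]>400)&(W[...,0]<560)
q=W[m];print(len(q),np.median(q,0),q.min(0),q.max(0))
A=np.polyfit(q[:,0],q[:,1],1);print(A,np.polyval(A,488.9),"end x",np.percentile(q[:,0],1))
E
```

```text
[488.71537423 -34.48007825 150.67663574] [-3.14090725e+00  1.24503055e-03  3.09563608e+00] [-2.26742624e-01  3.89076351e-01  1.76372067e+00 -5.39616996e-04
  9.87447721e-01 -1.75128502e+00]
1657 [485.78402847 -37.47124138  10.35439604] [420.79844221 -46.52791121   5.11209397] [559.98049118 -22.17202795  13.18448194]
[ -0.03170667 -21.81496755] -37.31635784712739 end x 421.77723522447826
```

View pics/w4.png

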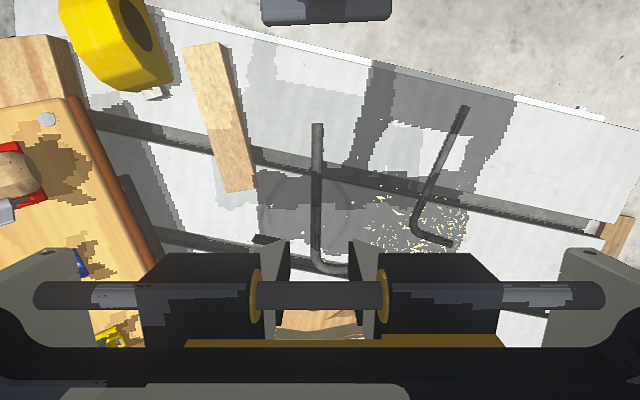

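The larger key lies between the fingers (long arm u≈318, v 125–260, bend at the bottom). I'm going down to it.

Request:
{"method": "step_arm", "body": {
  "targets": [0.35,0,-0.02,0.85,0,0,0,0.35,0,-0.02,0.85,0,0,0,0.35,0,-0.02,0.85,0,0,0]
}}

```text
time: 10.68
tool_pos: [487.9, -36.1, 64.8]
tcp_rot: [3.141, -0.002, 3.098]
contact_force: [-0.1, 0.2, 0.4]
grip_width: 31.9
finger_force: 0.0
```

Request:
{"method": "step_arm", "body": {
  "targets": [0.35,0,0,0.38,0,0,0,0.35,0,0,0.38,0,0,0,0.35,0,0,0.38,0,0,0,0,0,0,0.38,0,0,0,0,0,0,0.38,0,0,0,0,0,0,0.38,0,0,0,0,0,0,0.38,0,0,0]
}}

```text
time: 11.55
tool_pos: [489.6, -36.7, 28.6]
tcp_rot: [3.141, 0.003, 3.099]
contact_force: [-1.2, -0.3, 6.2]
grip_width: 8.1
finger_force: 30.0
```

Request:
{"method": "step_arm", "body": {
  "targets": [0.3,0,0,0,0,0,0,0.3,0,0,0,0,0,0,0.3,0,0,0.02,0,0,0,0.3,0,0,0.02,0,0,0]
}}

```text
time: 12.05
tool_pos: [489.1, -36.5, 25.7]
tcp_rot: [3.141, 0.001, 3.099]
contact_force: [0.7, -0.1, -0.1]
grip_width: 27.9
finger_force: 0.0
```

Request:
{"method": "step_arm", "body": {
  "targets": [0,0,0,0,0,0,0,0,0,0,0,0,0,0,0,0,0,0,0,0,0,0,0,0,0,0,0,0]
}}

```text
time: 12.55
tool_pos: [489.3, -36.6, 26.0]
tcp_rot: [3.141, 0.002, 3.099]
contact_force: [-0.9, 0.2, 0.3]
grip_width: 8.7
finger_force: 30.0
```

Request:
{"method": "step_arm", "body": {
  "targets": [0,0,0,-1,0,0,0,0,0,0,-1,0,0,0,0,0,0,-1,0,0,0]
}}

```text
time: 12.92
tool_pos: [490.7, -36.9, 128.6]
tcp_rot: [-3.141, 0.007, 3.099]
contact_force: [-0.6, -0.2, -1.0]
grip_width: 8.6
finger_force: 30.0
```

Request:
{"method": "step_arm", "body": {
  "targets": [0,0,0,-1,0,0,0,0,0,0,-1,0,0,0,0,0,0,-1,0,0,0]
}}

```text
time: 13.3
tool_pos: [489.9, -36.8, 227.5]
tcp_rot: [-3.141, 0.005, 3.099]
contact_force: [-0.1, -0.3, -2.2]
grip_width: 8.1
finger_force: 30.0
```

```bash
python3 - <<'E'
from h import *
go(CL["yel"]+120*n,mat=RACK)
o=bot.get_obs();print(o["joint_positions"])
E
```

```text
shift [-0.893 -1.332  0.287] turn [ 0.439 -0.562  1.621]
[-2.31590886e-01  2.99799739e-01  1.65696774e+00  6.84594845e-04
  1.17937742e+00 -1.76006344e+00]
```

Request:
{"method": "step_arm", "body": {
  "targets": [0,0,-0.3,0,0,0,0.3,0,-0.45,-0.67,0.05,0.22,-0.28,0.81,0,-0.45,-0.67,0.05,0.22,-0.28,0.81,0,-0.45,-0.67,0.05,0.22,-0.28,0.81,0,-0.45,-0.67,0.05,0.22,-0.28,0.81,0,-0.45,-0.67,0.05,0.22,-0.28,0.81,0,-0.45,-0.67,0.05,0.22,-0.28,0.81]
}}

```text
time: 14.18
tool_pos: [531.1, -105.8, 220.6]
tcp_rot: [-3.047, 0.258, 2.472]
contact_force: [0.3, -0.1, -0.6]
grip_width: 8.3
finger_force: 30.0
```

```bash
python3 - <<'E'
from h import *
go(CL["yel"]+110*n,mat=RACK)
o=bot.get_obs();print(o["joint_positions"])
E
```

```text
shift [-0.691 -0.253  0.518] turn [ 0.215 -0.286  0.815]
[-0.23347035  0.32103046  1.67970105 -0.23759458  0.9591146  -1.00319421]
```

Request:
{"method": "step_arm", "body": {
  "targets": [0,-0.5,-0.25,0,0.215,-0.286,0.815,0,-0.691,-0.253,0.2,0.215,-0.286,0.815,0,-0.691,-0.253,0.3,0.215,-0.286,0.815,0,-0.691,-0.253,0.518,0.215,-0.286,0.815,0,-0.691,-0.253,0.518,0.215,-0.286,0.815,0,-0.691,-0.253,0.518,0.215,-0.286,0.815,0,-0.691,-0.253,0.518,0.215,-0.286,0.815]
}}

```text
time: 15.05
tool_pos: [574.9, -178.8, 192.5]
tcp_rot: [3.139, 0.524, 1.792]
contact_force: [0.2, 0.4, -0.4]
grip_width: 8.6
finger_force: 30.0
```

```bash
python3 - <<'E'
from h import *
o=bot.get_obs();p,d=bot.capture("wrist");cv2.imwrite("pics/w5.png",p);W=world("wrist",d,o)
go(CL["yel"]+110*n,mat=RACK)
H,S,V=cv2.split(cv2.cvtColor(p,cv2.COLOR_BGR2HSV));Q=(W-CL["yel"])@np.c_[rx,ry,n]
for nm,m in dict(yel=(H>21)&(H<33)&(S>130),blue=(H>100)&(H<125)&(S>130)).items():
    m&=(d>0)&(abs(Q[...,0])<60)&(Q[...,2]<20)&(Q[...,2]>-3);print(nm,m.sum());print(np.percentile(Q[m],[2,50,98],axis=0))
# key
m=(d>0)&(abs(Q[...,1])<12)&(abs(Q[...,0])<100)&(Q[...,2]>75)&(Q[...,2]<100)&(V<110)&(Q[...,0]<-14)
q=Q[m];print(len(q));
if len(q)>20: print(np.median(q,0),q.min(0),q.max(0),np.polyfit(q[:,0],q[:,1],1),np.polyfit(q[:,0],q[:,2],1))
E
```

```text
shift [ 0.01  -0.001  0.015] turn [ 0.002  0.001 -0.002]
yel 716
[[-41.19389662 -13.4559442    2.37894689]
 [ -1.45425313  -9.10813477   4.27093741]
 [ 26.12585942  11.10147217   5.73292702]]
blue 1475
[[-36.79136339 -81.28436468   2.88744405]
 [ -0.10657032 -70.76184564   4.40279928]
 [ 34.50653227 -59.9640406   12.48732372]]
2014
[-42.33398986   0.39426371  95.49334403] [-66.11489584  -4.58668823  89.56242175] [-14.06235064   5.35675335  98.47897896] [-0.00432758  0.23738502] [-3.09256679e-03  9.50453419e+01]
```

View pics/w5.png

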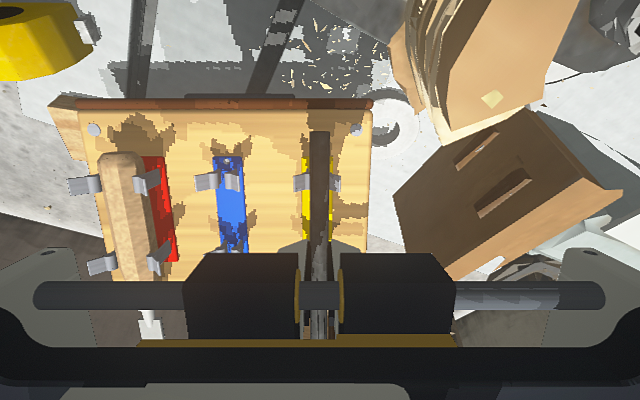

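The larger key is lined up over the yellow strip (u≈319, end at v≈130). I'm pressing it in.

Request:
{"method": "step_arm", "body": {
  "targets": [0,0.01,-0.006,0.35,0,0,0,0,0.01,-0.006,0.45,0,0,0,0,0.01,-0.006,0.52,0,0,0,0,0.01,-0.006,0.59,0,0,0,0,0.01,-0.006,0.65,0,0,0,0,0.01,-0.006,0.71,0,0,0,0,0.01,-0.006,0.74,0,0,0,0,0.01,-0.006,0.74,0,0,0]
}}

```text
time: 16.1
tool_pos: [582.0, -213.4, 127.2]
tcp_rot: [3.14, 0.524, 1.791]
contact_force: [-2.8, 4.2, 4.0]
grip_width: 8.6
finger_force: 30.0
```

Request:
{"method": "step_arm", "body": {
  "targets": [0,0,0,0.02,0,0,0,0,0,0,0.02,0,0,0]
}}

```text
time: 16.35
tool_pos: [582.1, -213.6, 127.0]
tcp_rot: [3.139, 0.525, 1.79]
contact_force: [-7.6, 12.3, 17.0]
grip_width: 8.4
finger_force: 30.0
```

```bash
python3 - <<'E'
from h import *
o=bot.get_obs();print((o["tool_pos"]-CL["yel"])@np.c_[rx,ry,n],o["contact_force"]@np.c_[rx,ry,n],o["moment"])
E
```

```text
[-0.87196195 -0.43789499 36.98587048] [-3.34195505 -4.72211412 21.58137353] [ 0.68040869  1.09805264 -0.44508399]
```

Request:
{"method": "step_arm", "body": {
  "targets": [0,0,0,0.02,0,0,0,0,0,0,0.02,0,0,0]
}}

```text
time: 16.6
tool_pos: [582.2, -213.8, 126.7]
tcp_rot: [3.139, 0.526, 1.79]
contact_force: [-13.3, 20.3, 27.5]
grip_width: 8.3
finger_force: 30.0
```

Request:
{"method": "step_arm", "body": {
  "targets": [0.22,0,0,0,0,0,0,0.22,0,0,0,0,0,0,0.22,0,0,0,0,0,0,0.22,0,0,-0.4,0,0,0,0.22,0,0,-0.9,0,0,0,0.22,0,0,-0.9,0,0,0,0.22,0,0,-0.9,0,0,0]
}}

```text
time: 17.48
tool_pos: [572.2, -172.0, 200.4]
tcp_rot: [-3.142, 0.524, 1.792]
contact_force: [-0.6, 0.2, 0.0]
grip_width: 20.4
finger_force: 0.0
```

```bash
python3 - <<'E'
from h import *
o=bot.get_obs();p,d=bot.capture("wrist");cv2.imwrite("pics/w6.png",p);W=world("wrist",d,o)
Q=(W-CL["yel"])@np.c_[rx,ry,n];g=p.max(2)
m=(d>0)&(abs(Q[...,1])<9)&(Q[...,2]>12)&(Q[...,2]<32)&(g<120)&(abs(Q[...,0])<100)
for x0 in range(-65,40,10):
    k=m&(abs(Q[...,0]-x0)<4)
    if k.sum()>5: print(x0,k.sum(),np.median(Q[k],0))
print(Q[m].min(0))
go([468.1,75.3,200],mat=down(np.array([-.942,.3353,0])))
E
```

```text
-65 124 [-6.49874989e+01  4.31481893e-02  2.09763247e+01]
-55 145 [-5.49191918e+01  4.88748807e-02  2.11389452e+01]
-45 118 [-45.11355703  -1.44048422  20.92932379]
-35 88 [-34.38916313   1.57920862  20.59213486]
-25 38 [-25.32808806   1.59986455  21.05385134]
-15 53 [-15.4640056    1.63599275  20.48171464]
-5 49 [-4.7384907   2.44849412 20.14546611]
5 99 [ 5.20930903 -0.7107724  20.84671318]
15 79 [14.82331404 -0.71149004 20.76136399]
25 146 [26.81629622 -0.71648662 21.07400017]
35 78 [34.50221197 -0.71947819 21.62650724]
[-67.94061718  -8.97286764  12.00604944]
shift [ 2.287 -0.473 -1.322] turn [-0.337  0.608 -1.253]
```

View pics/w6.png

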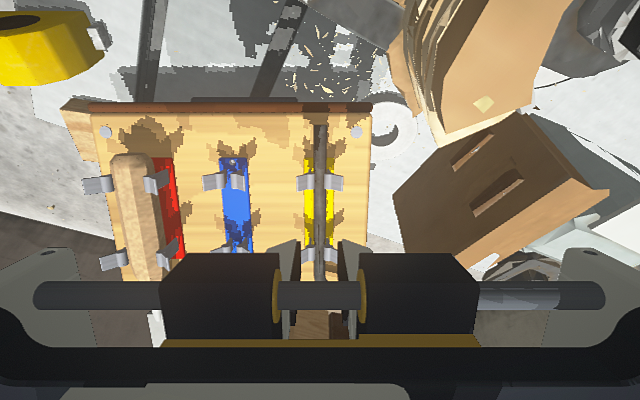

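The larger key is seated level (top ≈21 mm above the panel, both yellow clips closed round it at (320,182) and (320,255)). Next is the smaller key.

Request:
{"method": "step_arm", "body": {
  "targets": [0.3,0.4,-0.1,-0.3,-0.08,0.15,-0.3,0.3,0.95,-0.2,-0.55,-0.17,0.3,-0.63,0.3,0.95,-0.2,-0.55,-0.17,0.3,-0.63,0.3,0.95,-0.2,-0.55,-0.17,0.3,-0.63,0.3,0.95,-0.2,-0.55,-0.17,0.3,-0.63,0.3,0.95,-0.2,-0.55,-0.17,0.3,-0.63]
}}

```text
time: 18.27
tool_pos: [528.8, -69.4, 200.5]
tcp_rot: [-3.071, 0.265, 2.314]
contact_force: [0.4, 1.1, -0.4]
grip_width: 27.4
finger_force: 0.0
```

```bash
python3 - <<'E'
from h import *
go([468.1,75.3,150],mat=down(np.array([-.942,.3353,0])))
E
```

```text
shift [1.557 0.539 0.062] turn [-0.17   0.309 -0.626]
```

Request:
{"method": "step_arm", "body": {
  "targets": [0.3,0.5,0.2,0,0,0,0,0.3,1,0.35,0,-0.17,0.309,-0.626,0.3,1,0.35,0,-0.17,0.309,-0.626,0.3,1,0.35,0,-0.17,0.309,-0.626,0.3,1,0.35,0,-0.17,0.309,-0.626,0.3,1,0.35,0,-0.17,0.309,-0.626]
}}

```text
time: 19.02
tool_pos: [489.2, 24.9, 172.2]
tcp_rot: [-3.141, 0.001, 2.798]
contact_force: [-0.2, 0.9, -0.2]
grip_width: 27.5
finger_force: 0.0
```

```bash
python3 - <<'E'
from h import *
go([468.1,75.3,120],mat=down(np.array([-.942,.3353,0])))
E
```

```text
shift [0.369 0.404 0.521] turn [-0.001  0.001 -0.002]
```

Request:
{"method": "step_arm", "body": {
  "targets": [0.3,0.369,0.404,0.3,0,0,0,0.3,0.369,0.404,0.521,0,0,0,0.3,0.369,0.404,0.521,0,0,0,0.3,0.369,0.404,0.521,0,0,0]
}}

```text
time: 19.52
tool_pos: [468.7, 75.3, 121.2]
tcp_rot: [3.141, 0.002, 2.801]
contact_force: [-0.3, 0.2, 0.0]
grip_width: 27.2
finger_force: 0.0
```

```bash
python3 - <<'E'
from h import *
o=bot.get_obs();p,d=bot.capture("wrist");W=world("wrist",d,o)
a=np.array([-.942,.3353]);b=np.array([.3353,.942]);m0=np.array([468.1,75.3])
s=(W[...,:2]-m0)@a;t=(W[...,:2]-m0)@b
m=(d>0)&(W[...,2]>4)&(W[...,2]<13)&(abs(t)<12)&(s<80)&(s>-40)
print(m.sum(),np.percentile(s[m],[1,99]),np.polyfit(s[m],t[m],1),np.median(W[m][:,2]))
go([468.1,75.3,26],mat=down(np.array([-.942,.3353,0])))
E
```

```text
1112 [-38.75768152  57.38742447] [ 0.03991363 -3.40139847] 8.52804122078635
shift [ 0.011 -0.002  0.954] turn [0.001 0.003 0.002]
```

Request:
{"method": "step_arm", "body": {
  "targets": [0.3,-0.005,-0.035,0.5,0,0,0.05,0.3,-0.005,-0.035,0.8,0,0,0.05,0.3,-0.005,-0.035,0.95,0,0,0.05,0.3,-0.005,-0.035,0.953,0,0,0.05,0.3,-0.005,-0.035,0.953,0,0,0.05]
}}

```text
time: 20.2
tool_pos: [468.5, 71.8, 26.0]
tcp_rot: [3.14, 0.003, 2.763]
contact_force: [-0.8, 0.8, -0.6]
grip_width: 27.6
finger_force: 0.0
```

Request:
{"method": "step_arm", "body": {
  "targets": [0,0,0,0.003,0,0,0,0,0,0,0.003,0,0,0,0,0,0,0.003,0,0,0,0,0,0,0.003,0,0,0]
}}

```text
time: 20.7
tool_pos: [467.9, 71.9, 25.3]
tcp_rot: [3.141, 0.002, 2.763]
contact_force: [-0.7, -0.6, 4.8]
grip_width: 6.9
finger_force: 31.0
```

Request:
{"method": "step_arm", "body": {
  "targets": [0,0,0,-1,0,0,0,0,0,0,-1,0,0,0,0,0,0,-1,0,0,0]
}}

```text
time: 21.08
tool_pos: [469.0, 72.0, 127.1]
tcp_rot: [3.139, 0.006, 2.763]
contact_force: [0.0, -0.5, -1.6]
grip_width: 6.8
finger_force: 30.0
```

Request:
{"method": "step_arm", "body": {
  "targets": [0,0,0,-1,0,0,0,0,0,0,-1,0,0,0,0,0,0,-1,0,0,0]
}}

```text
time: 21.45
tool_pos: [468.3, 71.9, 226.1]
tcp_rot: [3.14, 0.004, 2.763]
contact_force: [-0.9, -0.4, -1.3]
grip_width: 6.7
finger_force: 30.0
```

```bash
python3 - <<'E'
from h import *
go(CL["blue"]+110*n-.5*ry,mat=RACK)
go([500,-70,230],mat=down(np.array([-.6,.8,0])))
o=bot.get_obs();print(o["joint_positions"])
E
```

```text
shift [-1.331 -2.335  0.355] turn [ 0.328 -0.61   1.205]
shift [-0.819 -1.202 -0.038] turn [0.004 0.004 0.699]
[-9.80876452e-03  2.70470776e-01  1.70295090e+00  4.21134396e-04
  1.16372378e+00 -1.20250240e+00]
```

Request:
{"method": "step_arm", "body": {
  "targets": [0,-0.2,-0.4,0,0,0,0.2,0,-0.57,-1,0,0.16,-0.3,0.6,0,-0.57,-1,0,0.16,-0.3,0.6,0,-0.57,-1,0,0.16,-0.3,0.6,0,-0.57,-1,0,0.16,-0.3,0.6,0,-0.57,-1,0,0.16,-0.3,0.6]
}}

```text
time: 22.2
tool_pos: [483.0, -41.9, 223.5]
tcp_rot: [-3.073, 0.254, 2.299]
contact_force: [1.1, 0.1, -0.9]
grip_width: 6.8
finger_force: 30.0
```

```bash
python3 - <<'E'
from h import *
go(CL["blue"]+110*n-.5*ry,mat=RACK)
E
```

```text
shift [-1.164 -0.797  0.698] turn [ 0.16  -0.315  0.609]
```

Request:
{"method": "step_arm", "body": {
  "targets": [0,-0.5,-0.4,0,0,0,0.2,0,-0.95,-0.65,0.3,0.16,-0.315,0.609,0,-0.95,-0.65,0.3,0.16,-0.315,0.609,0,-0.95,-0.65,0.3,0.16,-0.315,0.609,0,-0.95,-0.65,0.3,0.16,-0.315,0.609,0,-0.95,-0.65,0.3,0.16,-0.315,0.609]
}}

```text
time: 22.95
tool_pos: [499.0, -160.0, 224.0]
tcp_rot: [3.139, 0.524, 1.792]
contact_force: [0.1, 0.1, -0.6]
grip_width: 6.9
finger_force: 30.0
```

```bash
python3 - <<'E'
from h import *
go(CL["blue"]+110*n-.5*ry,mat=RACK)
E
```

```text
shift [-0.135 -0.008  0.463] turn [ 0.002 -0.    -0.001]
```

Request:
{"method": "step_arm", "body": {
  "targets": [0,-0.135,-0.008,0.2,0,0,0,0,-0.135,-0.008,0.463,0,0,0,0,-0.135,-0.008,0.463,0,0,0,0,-0.135,-0.008,0.463,0,0,0]
}}

```text
time: 23.45
tool_pos: [506.0, -194.3, 191.6]
tcp_rot: [3.138, 0.525, 1.79]
contact_force: [0.5, -0.3, -0.1]
grip_width: 6.9
finger_force: 30.0
```

```bash
python3 - <<'E'
from h import *
o=bot.get_obs();p,d=bot.capture("wrist");W=world("wrist",d,o)
go(CL["blue"]+110*n-.5*ry,mat=RACK)
H,S,V=cv2.split(cv2.cvtColor(p,cv2.COLOR_BGR2HSV));Q=(W-CL["blue"])@np.c_[rx,ry,n]
m=(H>100)&(H<125)&(S>130)&(d>0)&(abs(Q[...,0])<60)&(Q[...,2]<20)&(Q[...,2]>-3);print(np.percentile(Q[m],[2,50,98],axis=0))
m=(d>0)&(abs(Q[...,1])<12)&(abs(Q[...,0])<100)&(Q[...,2]>75)&(Q[...,2]<105)&(V<110)&(Q[...,0]<-14)
q=Q[m];print(len(q),np.median(q,0),q.min(0),q.max(0),np.polyfit(q[:,0],q[:,1],1),np.polyfit(q[:,0],q[:,2],1))
E
```

```text
shift [ 0.006 -0.003  0.01 ] turn [ 0.004  0.002 -0.003]
[[-37.23947826 -11.99732726   2.89961712]
 [ -3.37600585  -7.30435496   4.43708944]
 [ 24.63613916   9.83960953   5.73084272]]
1291 [-38.19810956  -0.61266185  93.54162582] [-57.8578045   -4.60469445  87.81612677] [-14.03085344   3.42507061  95.9823674 ] [-0.00393065 -0.68410543] [5.37587556e-03 9.34828680e+01]
```

Request:
{"method": "step_arm", "body": {
  "targets": [0,0.008,-0.006,0.35,0,0,0,0,0.008,-0.006,0.45,0,0,0,0,0.008,-0.006,0.52,0,0,0,0,0.008,-0.006,0.59,0,0,0,0,0.008,-0.006,0.65,0,0,0,0,0.008,-0.006,0.71,0,0,0,0,0.008,-0.006,0.74,0,0,0,0,0.008,-0.006,0.74,0,0,0]
}}

```text
time: 24.5
tool_pos: [513.6, -229.6, 126.9]
tcp_rot: [3.138, 0.525, 1.79]
contact_force: [-1.5, 3.8, 5.0]
grip_width: 7.0
finger_force: 30.0
```

Request:
{"method": "step_arm", "body": {
  "targets": [0,0,0,0.02,0,0,0,0,0,0,0.02,0,0,0]
}}

```text
time: 24.75
tool_pos: [513.7, -229.9, 126.6]
tcp_rot: [3.137, 0.526, 1.79]
contact_force: [-7.3, 13.6, 18.9]
grip_width: 6.9
finger_force: 30.0
```

```bash
python3 - <<'E'
from h import *
o=bot.get_obs();print((o["tool_pos"]-CL["blue"])@np.c_[rx,ry,n],o["contact_force"]@np.c_[rx,ry,n],o["moment"])
E
```

```text
[-0.374313   -0.76453152 36.29136233] [-3.38003604 -4.10371139 23.78195406] [ 0.74205346  0.86604412 -0.33238972]
```

Request:
{"method": "step_arm", "body": {
  "targets": [0,0,0,0.02,0,0,0,0,0,0,0.02,0,0,0]
}}

```text
time: 25.0
tool_pos: [513.7, -230.3, 126.0]
tcp_rot: [3.137, 0.527, 1.789]
contact_force: [-12.6, 22.2, 30.1]
grip_width: 7.1
finger_force: 30.0
```

Request:
{"method": "step_arm", "body": {
  "targets": [0.22,0,0,0,0,0,0,0.22,0,0,0,0,0,0,0.22,0,0,0,0,0,0,0.22,0,0,-0.4,0,0,0,0.22,0,0,-0.9,0,0,0,0.22,0,0,-0.9,0,0,0,0.22,0,0,-0.9,0,0,0]
}}

```text
time: 25.88
tool_pos: [503.5, -188.0, 200.1]
tcp_rot: [3.14, 0.524, 1.791]
contact_force: [-0.4, 0.6, 0.3]
grip_width: 20.3
finger_force: 0.0
```

Request:
{"method": "step_arm", "body": {
  "targets": [0.3,0.5,0,-0.5,0,0,0,0.3,1,0,-0.8,0,0,0,0.3,1,0,-0.8,0,0,0,0.3,1,0,-0.8,0,0,0]
}}

```text
time: 26.38
tool_pos: [475.8, -64.6, 218.9]
tcp_rot: [3.141, 0.525, 1.792]
contact_force: [-0.5, 0.0, -0.1]
grip_width: 28.0
finger_force: 0.0
```

```bash
python3 - <<'E'
from h import *
o=bot.get_obs();p,d=bot.capture("wrist");W=world("wrist",d,o)
for c,w in (("red",38),("yel",22),("blue",20)):
    Q=(W-CL[c])@np.c_[rx,ry,n];r=3
    for x0 in (-48,-40,-15,0,15,45,65):
        k=(d>0)&(abs(Q[...,1])<r)&(Q[...,2]>10)&(Q[...,2]<60)&(abs(Q[...,0]-x0)<3)
        if k.sum()>3: print(c,x0,k.sum(),round(float(np.percentile(Q[k][:,2],75)),1))
t,_=bot.capture("top")
cv2.imwrite("pics/fin.png",np.hstack([cv2.resize(p[:,100:500],(400,400)),cv2.resize(t[120:310,290:480],(400,400),interpolation=cv2.INTER_CUBIC)]))
E
```

```text
red -48 55 33.6
red -40 32 37.4
yel -48 27 21.9
yel -40 23 22.0
blue -48 24 20.2
blue -40 27 20.2
blue -15 18 20.1
blue 0 20 20.1
blue 45 5 20.5
```

View pics/fin.png

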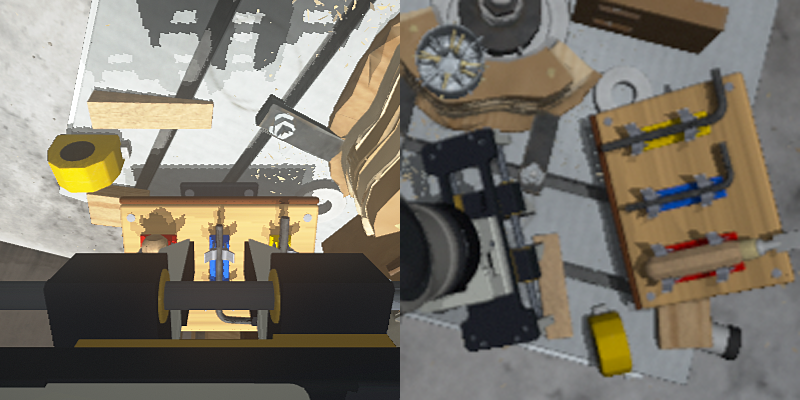

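The final view shows all three tools in their clips with bends and blade at the top (right). Their heights match the seated values, the robot is clear and the other things are undisturbed.

```bash
python3 -c "
from plant import bot
print(bot.close_job())"
```

```text
the job is handed in; nothing more can be done
None
```

All three tools are in their clips as asked (chisel red, larger key yellow, smaller key blue; blade and bends at the top), seated level at the expected heights, and the job was handed in at about 26 s.

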